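# Draw out the saucer rack's leg to the clip and close its cam lever

### The job

Lengthen the wooden saucer rack: take hold of the upright post on its sliding leg and draw the leg out, against its light spring, until the leg's pointer lines up with the fin of the clip on the rail, then, still holding the post so that the leg stays at that mark, push the forked cam lever around the post all the way down. Never let the leg snap back, and leave the saucers, pot, tagine, whisk and glass where they are. Finish still holding the post with the leg at the mark and the lever closed; do not let go, because the clamp's nut is still slack and the lever alone does not keep the leg out.

Things in the scene. Friction and masses are not known exactly. Their poses are not given: they have to be found in the camera images.
- rack: Extendable wooden saucer rack, fixed to the ledge. Origin on the ledge (z = 0), under the post's centre when the leg is fully in. y runs along the two rails, the way the leg is drawn out; x is level across them, z up. Rails: tops 26 mm high, y = -240 to +180 mm, x = -50 and +50 mm. Four upright saucers at y = -199, -167, -135, -103 mm, tops 136 mm high.
- leg (a joint): Draw-out of the sliding leg along the rack's +y: 0 fully in (where it starts), up to 0.14 m. The leg is a wooden carriage, 120 x 50 mm, on the rails with the post and the lever on it. A spring always pulls it back in, with 4 N at 0 to 7.5 N fully out, and pulls it home whenever it is let go, even with the lever closed.
- post_top (a point): Centre of the top face of the leg's upright wooden post, 138 mm above the ledge. The post is square, 20 x 20 mm, its faces square to the rack's x and y, rises 72 mm from the leg's upper face (66 mm above the ledge) and is rigid on the leg (its collider is leg_c0).
- lever (a joint): Angle of the forked steel cam lever: 0 = closed (level), 0.52 rad = fully up; starts open at 0.43 to 0.5 and stays where it is left. Hinged on the leg about a line along the rack's y, 38 mm to the +x side of the post's centre, 72 mm above the ledge. Needs about 3 to 5 N on the prongs beside the post: fingers that hold the post and slide down along it push the prongs down with their tips.
- lever_tab (a point): Middle of the upper face of the lever's cross bar. From the hinge two flat prongs, 8 mm thick, run towards the rack's -x, one on either side of the post, covering 11 to 25 mm either side of its centre plane; this bar joins them 77 mm from the hinge. Closed, the tops of bar and prongs are 76 mm above the ledge.
- pointer (a point): Tip of the small steel pointer on the leg's +x side, 87 mm to the +x side of the post's centre, 40 mm above the ledge and in line with the post's centre along the rack's y.
- mark (a point): The length mark: the thin upright fin (3 mm) in the middle of the bright steel clip (14 mm wide) on the rack's +x rail. The clip is fixed, 50 to 110 mm out from the pointer's start. Axes as the rack's: the leg is at the mark when pointer and mark have the same position along the rack's y.
- saucer1: White ceramic saucer, 124 mm across, 7 mm thick, standing upright and loose in the rack; origin at its centre. Bystander.
- saucer2: White ceramic saucer, 124 mm across, 7 mm thick, standing upright and loose in the rack; origin at its centre. Bystander.
- saucer3: White ceramic saucer, 124 mm across, 7 mm thick, standing upright and loose in the rack; origin at its centre. Bystander.
- saucer4: White ceramic saucer, 124 mm across, 7 mm thick, standing upright and loose in the rack; origin at its centre. Bystander.
- pot: White enamel pot with lid and knob, 184 mm wide (230 mm over its two side handles), 172 mm tall; origin at the centre of its underside. Bystander.
- tagine: Tagine with painted cone top, 230 mm wide, 217 mm tall; origin at the centre of its underside. Bystander.
- whisk: Steel whisk lying on the ledge in front of the rack, 255 mm long along its x, wires to +x, 50 mm thick at the wires; origin on the ledge, about mid-length. Bystander.
- glass: Tea glass, 68 mm wide, 85 mm tall, in front of the rack; origin at the centre of its underside. Bystander.

How it is judged:
On the way, in this order (a step that is already met when the one before it is completed fails the run):
1. the leg is held by its post at the mark, with the lever still open (y of pointer in the frame of mark between -0.006 and 0.006 m and contact force between the fingers and leg_c0 above 1.5 N and value of joint lever above 0.25 rad and velocity of joint leg between -0.02 and 0.02 m/s), for 0.2 s.
2. the lever is pushed closed while the post is held and the leg is at the mark (y of pointer in the frame of mark between -0.006 and 0.006 m and contact force between the fingers and leg_c0 above 1.5 N and value of joint lever below 0.08 rad), for 0.2 s.
At the end, for the whole second after the job is handed in: Pointer within 6 mm of the mark along the rail, the lever within 0.08 rad of closed, the fingers still on the post with more than 1.5 N, and the leg at rest (below 2 cm/s) (all of step 2 and velocity of joint leg between -0.02 and 0.02 m/s); the arm keeps its last pose, push and grip.
It fails at once if the lever is pushed down (below 0.2 rad) while the leg is more than 10 mm away from the mark (value of joint lever below 0.2 rad and (y of pointer in the frame of mark above 0.01 m or y of pointer in the frame of mark below -0.01 m)).
It fails at once if the leg snaps back, faster than 0.2 m/s (velocity of joint leg below -0.2 m/s).
It fails at once if a saucer, the pot, the tagine, the whisk or the glass is shifted by more than 30 mm (distance of any of saucer1, saucer2, saucer3, saucer4, pot, tagine, whisk, glass from where it was at the start of the episode above 0.03 m).
It also fails if it takes over 42 s, if anything falls off the work surface, if the arm or the gripper's body presses on something with over 40 N, if the wrist force passes 120 N, or if a joint passes its speed limit or range.

### The arm

A 7-joint arm with a two-finger parallel gripper is mounted at the origin on the work surface. World frame = base frame: x ahead of the robot, y to its left, z up, the work surface at z = 0. Lengths are in m, angles in rad, forces in N, time in s.
With the tool pointing down it reaches from about 0.425 to 1.025 m from the base axis. Payload 3.6 kg.
Tool frame: the origin (TCP) lies on the centre line of the jaws, within the pads' length; the fingertips stand 17 mm ahead of it and the grasp point (between the pads) lies 2 mm behind it; z points along the fingers, y is the direction in which the jaws open and shut (so a half turn about z gives the same grasp; the last joint's range is limited). The gripper opens to 85 mm and grips with 20 to 120 N. Pads are 22 mm wide; open, the fingers measure 114 mm over their backs; the gripper's body (76 mm by 85 mm) begins 54 mm behind the grasp point. The pads swing forward as they close: fully open they stand 13 mm farther back than shut.
Start: joints at [-0.093, 0.591, 0.048, 1.609, -0.033, 0.943, -0.034], TCP at [0.725, 0, 0.248] pointing down, gripper open.
Joint ranges: [-2.69, 2.69], [-0.47, 2.24], [-1.27, 1.36], [0.19, 2.51], [-1.53, 4.68], [0.08, 2.07], [-3.09, 3.09]. Speed limits (rad/s): [2.57, 2.57, 3.14, 3.14, 3.14, 3.14, 3.14].

### API

Orientations are given as a rotation vector (axis times angle).
In Python, from workcell import monitor, eyes, workorder gives the robot as it stands.
- The arm moves only by the tool jog_arm, never from a script. Its argument "moves" is a list of rows, each a list of 5 numbers: the opening, from 0 (shut) to 1 (fully open), then the shift along the tool's x, y, z in cm, then the turn about the tool's z in degrees. In form: [[gripper, tx, ty, tz, yaw], ...]. A call has 1 to 8 rows; each row is the pose to reach, as a shift and turn from the pose measured when the call began, along the tool's axes at that moment; what a row does not reach only later rows make up. A row lasts 1/8 s, in which the tool goes at most 62.5 mm and 10.7 degrees, less where a joint would pass 70% of its speed; a pose out of reach is approached as far as the arm can. A call with a gripper value outside its range is refused whole. The fingers move at their own pace and stop on an object; "newtons" is the grip in N (left out, the last holds). Time passes only in rows, so rows that repeat a pose let the fingers close. It gives the time, the measured TCP pose, the force and the opening at its end, in the units of the state.
- monitor.state(): the state, without advancing time (a new reading comes with each control period).
- eyes.get_image(name): name is "scene" or "side" or "wrist"; returns a dict with "color" (384x512x3 uint8, red, green, blue), "fx", "fy", "cx", "cy" (pixels), "k1" (the pictures are not rectified: a ray, as slopes to the right and down, at radius r is drawn at 1 + k1 r^2 times it, then the intrinsics apply), "world_to_cam" (4x4, takes a point from world to camera coordinates). Camera axes: x right, y up, looking along -z (the intrinsics and any distortion apply to the point x, -y, -z); pixel columns grow to the right and rows downward; lengths in m; the calibration is good to about 2 mm. A picture is of the moment at which its call begins. There is no depth.
- workorder.hand_in(): hands the job in, once; it reports no verdict.
The state is a dict: "t": time; "joints": joint angles; "joint_vel": joint speeds; "joint_efforts": joint torques, N m; "tcp_pos": TCP position; "tcp_rot": TCP orientation; "force": force on the tool from outside, world axes, zero at the start; "ft_torque": the same for the moment, N m; "gripper_width": finger opening in m.
Only numpy, scipy, OpenCV 4.12 (cv2) and the standard library are available. Lean on these libraries where they do the work, as an engineer would, in place of code of your own. Each camera call takes 0.05 s, during which the arm holds its last target. There are 200 camera calls.

## Working session

There is one attempt and no reset: what is moved stays moved. The work goes in short steps, Python scripts to look and compute and a tool call to move; the robot and the scene stay as the last step left them, time stands still between calls to the robot, and variables do not carry over. Pictures are saved under pics/ and viewed, about 8 in all and at most 12, crops included, and the job is handed in when it is done.

Besides the shell and the picture viewer there is one more tool, called as name([rows], argument=value, ...), one row to a line, values as JSON. jog_arm: Moves the arm, as the interface text tells. Its arguments: {"type":"object","properties":{"moves":{"type":"array"},"newtons":{"type":"number"}},"required":["moves"]}

```bash
mkdir -p pics
cat > h.py <<'E'
import numpy as np, cv2
from workcell import monitor, eyes, workorder
def snap(n,f):
    d=eyes.get_image(n); cv2.imwrite(f'pics/{f}.png',d['color'][:,:,::-1]); np.save(f'pics/{f}.npy',d,allow_pickle=True); return d
def load(f): return np.load(f'pics/{f}.npy',allow_pickle=True).item()
def ray(d,u,v):
    q=np.array([(u-d['cx'])/d['fx'],(v-d['cy'])/d['fy']]); s=q.copy()
    for _ in range(20): s=q/(1+d['k1']*(s@s))
    T=np.array(d['world_to_cam']); R=T[:3,:3]; o=-R.T@T[:3,3]
    r=R.T@np.array([s[0],-s[1],-1]); return o,r/np.linalg.norm(r)
def onz(d,u,v,z):
    o,r=ray(d,u,v); return o+r*(z-o[2])/r[2]
def proj(d,p):
    T=np.array(d['world_to_cam']); c=T[:3,:3]@p+T[:3,3]; s=np.array([c[0],-c[1]])/-c[2]; s=s*(1+d['k1']*(s@s))
    return np.array([d['cx']+d['fx']*s[0],d['cy']+d['fy']*s[1]])
def tri(*obs):
    A=np.zeros((3,3));b=np.zeros(3)
    for d,u,v in obs:
        o,r=ray(d,u,v);P=np.eye(3)-np.outer(r,r);A+=P;b+=P@o
    return np.linalg.solve(A,b)
E
python3 - <<'E'
from h import *
ims=[snap(n,n+'0') for n in ('scene','side','wrist')]
for d in ims: print(d['fx'],d['k1'],(-np.array(d['world_to_cam'])[:3,:3].T@np.array(d['world_to_cam'])[:3,3]).round(3))
print(monitor.state())
E
```

```text
425.29675319958056 -0.00871487260907625 [ 1.099 -0.934  1.079]
368.1419368243501 -0.008771862429112254 [ 0.117 -0.755  0.826]
339.58148873583036 -0.10367310219368847 [0.724 0.075 0.373]
{'t': 0.15, 'joints': array([-0.09351909,  0.59192995,  0.04826646,  1.60954862, -0.03329996,
        0.94268967, -0.03369643]), 'joint_vel': array([ 4.82913956e-05, -3.71662674e-03,  3.24936476e-04, -3.36342986e-03,
        2.92030902e-04,  2.17928964e-03,  5.97381910e-07]), 'joint_efforts': array([ 2.83839137e-03, -5.49247491e+01,  1.54947661e+00, -1.98453355e+01,
        9.54968476e-03,  5.72513367e-03,  5.49048636e-06]), 'tcp_pos': array([7.24378352e-01, 5.57853808e-05, 2.47378947e-01]), 'tcp_rot': array([-2.22044006e+00, -2.22074723e+00,  2.04948222e-03]), 'force': array([-0.17292757,  0.15550678,  0.33244106]), 'ft_torque': array([-0.01330041, -0.03826718, -0.01537701]), 'gripper_width': 0.08555997509020662}
```

View pics/scene0.png

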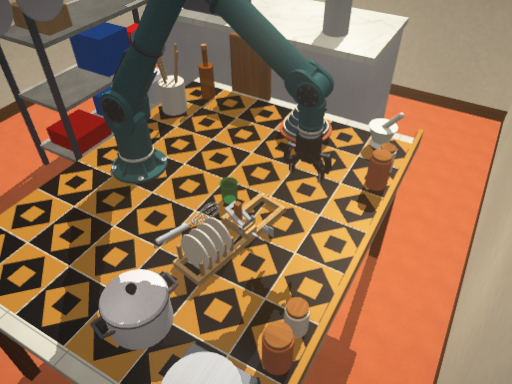

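View pics/side0.png

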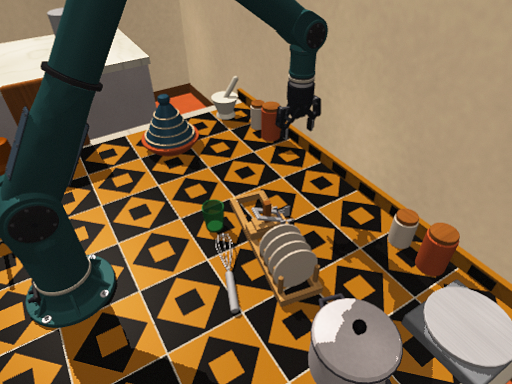

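View pics/wrist0.png

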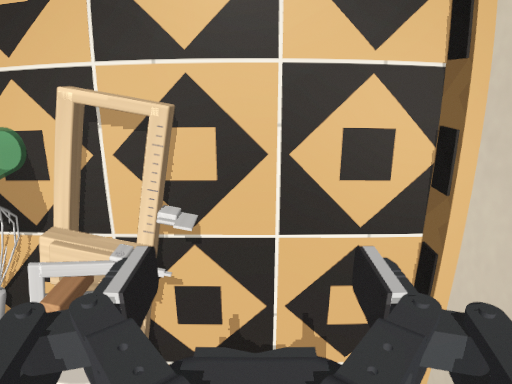

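The wrist view shows the rack at lower left: rail ends at about (60,88) and (173,106), the clip at (175,217), the pointer near (165,272), and the post hidden by the left finger. The scene view has the rack at about (240,225), the side view at about (265,215).

Run:
```python
from h import *
w=load('wrist0')
for n,(u,v,z) in dict(endL=(60,88,.026),endR=(173,106,.026),clip=(175,217,.04),ptr=(170,273,.04)).items(): print(n,onz(w,u,v,z).round(4))
a=onz(w,60,88,.026);b=onz(w,173,106,.026);print(np.linalg.norm(a-b))
c=lambda f,x0,y0,W,H,s:cv2.resize(cv2.imread(f'pics/{f}.png')[y0:y0+H,x0:x0+W],None,fx=s,fy=s,interpolation=cv2.INTER_CUBIC)
A=c('wrist0',20,70,200,300,2);B=c('scene0',170,180,130,100,3);C=c('side0',220,180,130,100,3)
cv2.imwrite('pics/c1.png',np.hstack([A,np.vstack([B,C])]))
```

```text
endL [0.5231 0.0758 0.026 ]
endR [0.6407 0.0549 0.026 ]
clip [ 0.6385 -0.0594  0.04  ]
ptr [ 0.6276 -0.1275  0.04  ]
0.11944495518079902
```

View pics/c1.png

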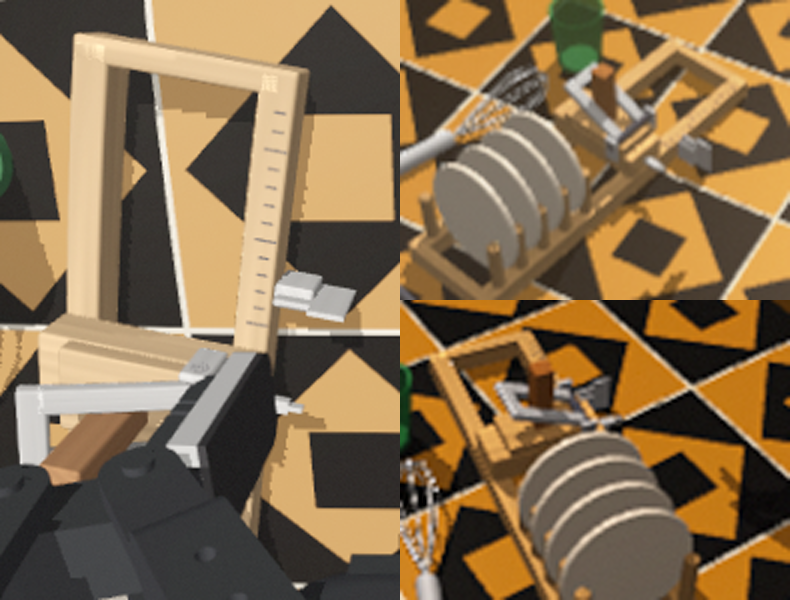

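The crops show the brown post between the prongs and the pointer at the left of the leg's +x side. The clip, with a flat plate out to +x, is about 65 mm further out. The open prongs rise towards −x. Next I refine the post and the rail direction.

Run:
```python
from h import *
w,s,d=load('wrist0'),load('scene0'),load('side0')
pt=lambda x,y:(20+x/2,70+y/2)
P=lambda x,y:onz(w,*pt(x,y),.026)[:2]
for n,p,q in (('R',(308,72),(272,335)),('L',(74,36),(68,318)),('end',(74,36),(308,72))):
    v=P(*q)-P(*p); print(n,np.degrees(np.arctan2(v[1],v[0])).round(2),P(*p).round(4))
s0=(237.3,203.3);d0=(267,201.7)
p=tri((s,*s0),(d,*d0));print('post',p.round(4))
for im,(u,v) in ((s,s0),(d,d0)): print(onz(im,u,v,.138).round(4))
for nm,im,(x0,y0) in (('s',s,(222,190)),('d',d,(252,188))):
    hsv=cv2.cvtColor(im['color'][y0:y0+32,x0:x0+32],cv2.COLOR_RGB2HSV)
    m=((hsv[...,0]<15)&(hsv[...,1]>110)&(hsv[...,2]>50))
    print(nm,x0,y0);print('\n'.join(''.join('#' if k else '.' for k in r) for r in m))
```

```text
R -101.87 [0.6417 0.0549]
L -100.71 [0.5197 0.0759]
end -9.76 [0.5197 0.0759]
post [ 0.5445 -0.1138  0.139 ]
[ 0.5441 -0.1134  0.138 ]
[ 0.5453 -0.1123  0.138 ]
s 222 190
................................
................................
................................
................................
................................
................................
................................
................................
................................
................................
................................
...............###..............
..............######............
............#######.............
............#######.............
............#######.............
............#..###..............
............######..............
.............#.###..............
...............###..............
.............#...##.............
...............#.##.............
.............####.#.............
.............#.#.###............
..............###.##............
...............###.#............
................####............
.................##.............
.....
[... 492 characters left out ...]
.......
................................
........#.....###...............
...........#######..............
..........########..............
..........#########.............
..........#########.............
...........#######..............
...........########...#.........
...........########......#......
...........########......#......
...........########.............
...........########.............
#..........########.............
...........########.......#.....
..........##########............
..#........########.............
..........#..#######....#.......
...#................#...........
................................
................................
...............................#
```

jog_arm([
  [1,-3,-4,0,10],
  [1,-6,-9,0,20],
  [1,-9,-14,0,30],
  [1,-11.3,-17.8,0,40],
  [1,-11.3,-17.8,0,50],
  [1,-11.3,-17.8,0,60],
  [1,-11.3,-17.8,0,70],
  [1,-11.3,-17.8,0,80],
], newtons=40)

```text
t: 1.15
tcp_pos: [0.5462, -0.1129, 0.2476]
tcp_rot: [-3.13, -0.265, 0.003]
force: [-0.1, -0.3, 1.0]
gripper_width: 0.0854
```

Run:
```python
from h import *
from scipy.spatial.transform import Rotation as R
s=monitor.state();print(s['t'],s['tcp_pos'],R.from_rotvec(s['tcp_rot']).as_matrix().round(3),s['joints'].round(2))
```

```text
1.15 [ 0.54615135 -0.11289059  0.24757637] [[ 0.986  0.168 -0.002]
 [ 0.168 -0.986  0.   ]
 [-0.002 -0.    -1.   ]] [-0.2   0.41  0.43  2.   -0.24  0.78 -1.03]
```

jog_arm([
  [1,0,0,0,10],
  [1,0,0,0,20.2],
  [1,0,0,0,20.2],
])

```text
t: 1.52
tcp_pos: [0.546, -0.1126, 0.2473]
tcp_rot: [3.128, -0.284, -0.004]
force: [0.2, 0.2, -1.1]
gripper_width: 0.0851
```

Run:
```python
from h import *
snap('wrist','w1'); s=monitor.state();print(s['t'],s['tcp_pos'],s['joints'].round(2))
d=load('w1')
im=cv2.imread('pics/w1.png');cv2.imwrite('pics/w1b.png',cv2.resize(im,None,fx=1.5,fy=1.5,interpolation=cv2.INTER_CUBIC))
```

```text
1.575 [ 0.54601333 -0.11261733  0.24734672] [-0.27  0.43  0.53  2.01 -0.3   0.79 -1.32]
```

View pics/w1b.png

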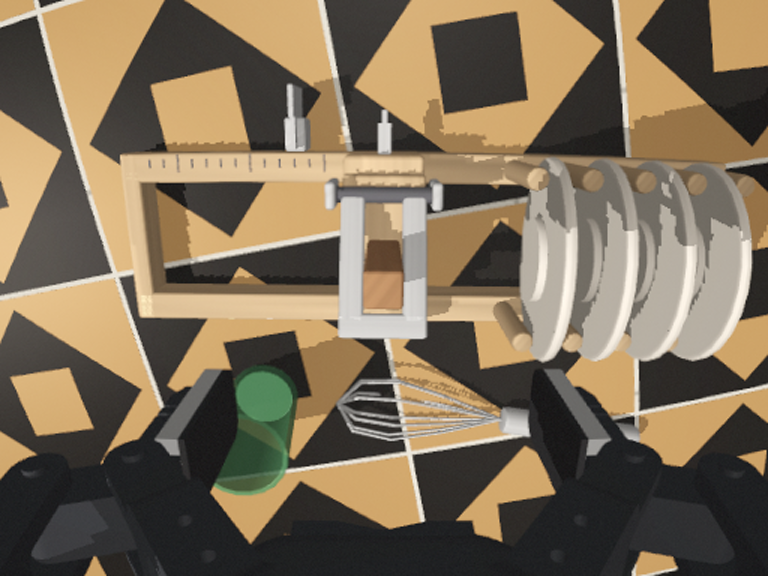

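The view shows the post top at about (364–403, 280–310) in this 1.5x picture. The pointer tip is at (384,112), the fin at (294,90), and the jaws straddle the post and clear the glass.

```bash
cat >> h.py <<'E'
A=np.radians(-10.5); RX=np.array([np.cos(A),np.sin(A),0]); RY=np.array([-np.sin(A),np.cos(A),0])
E
python3 - <<'E'
from h import *
d=load('w1');z=1/1.5
P=lambda u,v,h:onz(d,u*z,v*z,h)
for a,b in (((122,155),(345,154)),((150,317),(338,317)),((390,154),(725,164)),((122,155),(143,317))):
    v=P(*b,.026)-P(*a,.026);print('ang',np.degrees(np.arctan2(v[1],v[0])).round(1))
c=P(122,155,.026);e=P(141,317,.026);o=(c+e)/2-.18*RY;print('origin from rails',o.round(4),(c-e)@RX)
p=P(383.5,295,.138);print('post',p.round(4))
q=P(384,112,.04);print('ptr tip',q.round(4),'minus .087RX',(q-.087*RX).round(4))
for h in (.03,.04,.05): f=P(294,90,h);f2=P(296,120,h);print(h,'fin',f.round(4),'draw',((f-q)@RY).round(4),((f2-q)@RY).round(4))
t=monitor.state()['tcp_pos'];print('post-tcp in rack',(p-t)@RX,(p-t)@RY)
E
```

```text
ang -101.0
ang -100.1
ang -100.9
ang 169.4
origin from rails [ 0.544  -0.1127  0.026 ] 0.11848023966250658
post [ 0.5407 -0.112   0.138 ]
ptr tip [ 0.6271 -0.1283  0.04  ] minus .087RX [ 0.5415 -0.1124  0.04  ]
0.03 fin [ 0.6516 -0.0741  0.03  ] draw 0.0578 0.0572
0.04 fin [ 0.6506 -0.0756  0.04  ] draw 0.0561 0.0555
0.05 fin [ 0.6497 -0.0771  0.05  ] draw 0.0545 0.0539
post-tcp in rack -0.0053300360548108544 -0.0003164000940725348
```

jog_arm([
  [1,-0.35,0,4,0],
  [1,-0.35,0,8,0],
  [1,-0.35,0,10.5,0],
  [1,-0.35,0,11.2,0],
  [1,-0.35,0,11.2,0],
])

```text
t: 2.2
tcp_pos: [0.5424, -0.1122, 0.1355]
tcp_rot: [3.129, -0.281, -0.004]
force: [-0.1, -0.3, -0.1]
gripper_width: 0.0856
```

jog_arm([
  [0,0,0,0,0],
  [0,0,0,0,0],
  [0,0,0,0,0],
  [0,0,0,0,0],
  [0,0,0,0,0],
  [0,0,0,0,0],
  [0,0,0,0,0],
  [0,0,0,0,0],
], newtons=40)

```text
t: 3.2
tcp_pos: [0.5427, -0.1124, 0.1361]
tcp_rot: [-3.129, 0.283, 0.003]
force: [-1.7, -0.5, 5.8]
gripper_width: 0.0192
```

Run:
```python
from h import *
a=snap('wrist','w2');snap('side','s2'); s=monitor.state();print(s['t'],s['tcp_pos'],s['force'],s['gripper_width'])
A=cv2.resize(cv2.imread('pics/w2.png'),None,fx=1,fy=1);B=cv2.imread('pics/s2.png')[150:278,200:296]
cv2.imwrite('pics/c2.png',np.hstack([A,cv2.resize(B,(288,384),interpolation=cv2.INTER_CUBIC)]))
```

```text
3.3 [ 0.54264205 -0.11238069  0.13605289] [-0.71131682  0.31645698  5.53482007] 0.019279164168198634
```

View pics/c2.png

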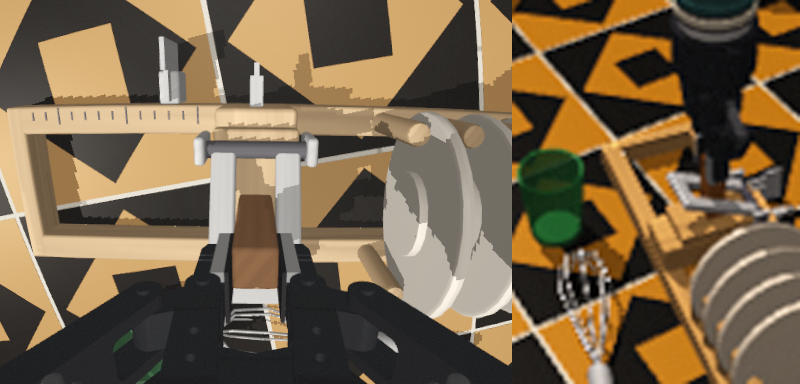

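The post is gripped (19 mm opening). The pointer is at (257,65), the fin at (163,40), and the bar edge at row ~290–303. I check the lever angle and the remaining draw.

Run:
```python
from h import *
O=np.array([.5422,-.1123,0])
for f in('w1','w2'):
  d=load(f)
  for a in(0,.25,.35,.45,.5):
    # bar upper-face middle: 77 along, 4 above
    x=.038-.077*np.cos(a)-.004*np.sin(a);h=.072+.077*np.sin(a)+.004*np.cos(a)
    print(f,a,proj(d,O+RX*x+[0,0,h]).round(0),proj(d,O+RX*(x-.006*np.cos(a))+[0,0,h+.006*np.sin(a)]).round(0))
d=load('w2');q=onz(d,257,66,.04)
print('ptr',(q-.087*RX).round(4))
for h in(.03,.04,.05,.06):print(h,[((onz(d,u,v,h)-q)@RY).round(4) for u,v in((160,38),(165.5,38),(160,68))])
```

```text
w1 0 [255. 213.] [255. 219.]
w1 0.25 [255. 220.] [255. 226.]
w1 0.35 [256. 221.] [256. 228.]
w1 0.45 [256. 221.] [256. 228.]
w1 0.5 [256. 221.] [256. 228.]
w2 0 [255. 274.] [255. 282.]
w2 0.25 [255. 289.] [255. 299.]
w2 0.35 [255. 294.] [255. 304.]
w2 0.45 [255. 297.] [255. 309.]
w2 0.5 [255. 298.] [255. 310.]
ptr [ 0.5407 -0.1127  0.04  ]
0.03 [np.float64(0.0627), np.float64(0.0591), np.float64(0.0637)]
0.04 [np.float64(0.06), np.float64(0.0566), np.float64(0.061)]
0.05 [np.float64(0.0574), np.float64(0.0541), np.float64(0.0583)]
0.06 [np.float64(0.0547), np.float64(0.0516), np.float64(0.0556)]
```

jog_arm([
  [0,0,-0.7,0,0],
  [0,0,-1.4,0,0],
  [0,0,-2.1,0,0],
  [0,0,-2.8,0,0],
  [0,0,-3.5,0,0],
  [0,0,-4.2,0,0],
  [0,0,-4.8,0,0],
  [0,0,-5.0,0,0],
])

```text
t: 4.3
tcp_pos: [0.5518, -0.0653, 0.1361]
tcp_rot: [3.125, -0.285, -0.001]
force: [-0.7, -5.8, 0.8]
gripper_width: 0.0193
```

Run:
```python
from h import *
a=snap('wrist','w3'); s=monitor.state();print(s['t'],s['tcp_pos'],((s['tcp_pos']-[.5426,-.1124,0])@RY),s['force'],s['gripper_width'])
im=cv2.imread('pics/w3.png');cv2.imwrite('pics/w3b.png',np.vstack([cv2.resize(im[10:130,150:350],None,fx=3,fy=3,interpolation=cv2.INTER_CUBIC),cv2.resize(im[200:320,150:350],None,fx=2,fy=2,interpolation=cv2.INTER_CUBIC).repeat(1,1)[:,:400] if 0 else cv2.copyMakeBorder(cv2.resize(im[200:320,150:350],None,fx=2,fy=2),0,0,0,200,0)]))
```

```text
4.35 [ 0.55181261 -0.06509247  0.13611665] 0.048194230716863164 [-0.18063323 -4.04166596  1.16347469] 0.019526525305921198
```

View pics/w3b.png

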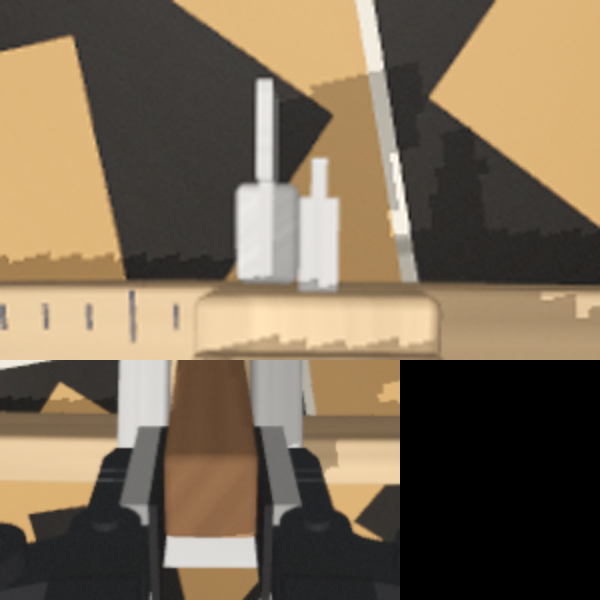

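The fin is at about column 238 and the pointer at 256.7, so about 12 mm is left. The lever is still open (bar low at row ~287).

jog_arm([
  [0,0,-0.5,0,0],
  [0,0,-0.9,0,0],
  [0,0,-1.2,0,0],
  [0,0,-1.2,0,0],
  [0,0,-1.2,0,0],
])

```text
t: 4.97
tcp_pos: [0.5537, -0.0552, 0.1361]
tcp_rot: [3.123, -0.287, -0.0]
force: [-1.0, -5.1, 1.5]
gripper_width: 0.0192
```

Run:
```python
from h import *
a=snap('wrist','w4'); s=monitor.state();print(s['t'],s['tcp_pos'],((s['tcp_pos']-[.5426,-.1124,0])@RY),s['force'],s['gripper_width'])
im=cv2.imread('pics/w4.png');cv2.imwrite('pics/w4b.png',cv2.resize(im[20:120,200:300],None,fx=6,fy=6,interpolation=cv2.INTER_CUBIC))
for r in(38,45,50,55,66,70,75,80,85,90,95): print(r,im[r,225:280].astype(int).min(1))
```

```text
5.025 [ 0.55375794 -0.05515648  0.13608625] 0.05831834714924065 [-1.04901467 -5.86980568  1.5813735 ] 0.01909580920883474
38 [ 59  58  57  57  58  59  58  57  58  57  57  58  60  58  58  56  57  56
  57  57  53  55  56  57  57  57 128 202 221 221 221 184 105  58  61  75
  99 122 126 125 125 126 126 107 104 106 106  91  92  90  91  89  92  90
  91]
45 [ 58  56  57  58  58  57  59  58  58  57  58  57  57  58  58  58  59  59
  57  58  55  55  57  56  55  56 134 209 228 227 228 190 103  47  44  46
  45  47  47  47  46  45  46  44  45  65  86  88  89  91  90  92  88  90
  90]
50 [ 56  57  59  57  56  56  56  56  56  57  56  58  55  55  56  56  55  56
  57  55  57  57  58  57  56  56 132 208 227 227 227 189 103  43  45  45
  44  45  45  43  44  43  44  45  43  42  45  43  53  82  89  89  90  90
  89]
55 [ 55  57  55  56  55  56  55  56  53  54  53  55  55  56  55  54  54  55
  56  54  55  56  56  55  55  56 133 206 224 225 225 187 102  43  43  42
  47  43  45  45  43  46  46  43  44  69  88  88  89  88  88  90  87  88
  89]
66 [ 51  53  54  56  54  51  55  53  56  54  56  55  55  56  56  5
[... 829 characters left out ...]
87  87  88
  87]
85 [ 52  53  53  53  51  52  52  53  50  51  53  51  52  52  54  49  51  52
 134 203 225 226 225 223 221 220 222 224 223 221 221 222 223 225 224 223
 224 187 150 109  86  86  86  85  88  87  85  88  85  86  87  87  87  84
  87]
90 [ 53  53  50  50  53  51  51  50  51  52  51  53  52  50  52  55  52  52
 134 203 223 225 226 226 222 220 222 223 223 221 220 221 223 224 224 224
 223 184 143 105  85  86  85  87  84  85  87  87  86  87  86  86  87  87
  86]
95 [ 51  51  50  49  50  47  38  39  45  49  51  51  51  52  49  48  52  46
 133 205 226 228 229 230 224 220 222 223 222 220 219 221 223 224 224 224
 215 178 142 104  87  86  85  87  85  86  86  87  87  86  85  86  86  86
  86]
```

View pics/w4b.png

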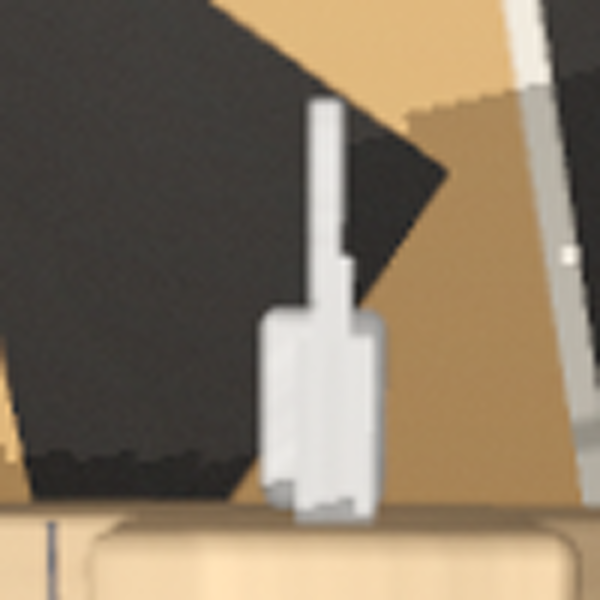

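Fin centre is at about column 254 and the pointer tip at 256, so the leg is ~1.3 mm short. I nudge it out and hold, with a lower grip for the slide.

jog_arm([
  [0,0,-0.3,0,0],
  [0,0,-0.3,0,0],
  [0,0,-0.3,0,0],
  [0,0,-0.3,0,0],
  [0,0,-0.3,0,0],
  [0,0,-0.3,0,0],
], newtons=30)

```text
t: 5.78
tcp_pos: [0.554, -0.0542, 0.1361]
tcp_rot: [3.12, -0.288, 0.0]
force: [-1.3, -5.5, 0.9]
gripper_width: 0.0192
```

jog_arm([
  [0,0,-0.2,0.5,0],
  [0,0,-0.2,1.0,0],
  [0,0,-0.2,1.5,0],
  [0,0,-0.2,2.0,0],
  [0,0,-0.2,2.0,0],
])

```text
t: 6.4
tcp_pos: [0.5582, -0.0565, 0.125]
tcp_rot: [3.121, -0.296, 0.016]
force: [-13.3, -2.8, 65.6]
gripper_width: 0.0189
```

Run:
```python
from h import *
a=snap('wrist','w5'); s=monitor.state();print(s['t'],s['tcp_pos'],((s['tcp_pos']-[.5426,-.1124,0])@RY),((s['tcp_pos']-[.5426,-.1124,0])@RX),s['force'],s['gripper_width'])
```

```text
6.45 [ 0.55814515 -0.05641629  0.12501927] 0.05787913761378279 0.005082626793004728 [-13.07164079  -3.00005485  65.52920797] 0.019057634564468486
```

The slide met 65 N, which looks like pad friction, not the lever. I relax, lower the grip and re-check.

jog_arm([
  [0,-0.2,-0.25,-0.1,0],
  [0,-0.4,-0.25,-0.1,0],
  [0,-0.5,-0.25,-0.1,0],
  [0,-0.5,-0.25,-0.1,0],
], newtons=20)

```text
t: 6.95
tcp_pos: [0.5579, -0.0558, 0.1259]
tcp_rot: [3.116, -0.297, 0.031]
force: [7.3, -6.7, -10.0]
gripper_width: 0.0195
```

Run:
```python
from h import *
a=snap('wrist','w6');b=snap('side','s6'); s=monitor.state();print(s['t'],s['tcp_pos'],((s['tcp_pos']-[.5426,-.1124,0])@RY),((s['tcp_pos']-[.5426,-.1124,0])@RX),s['force'],s['gripper_width'])
A=cv2.imread('pics/w6.png');B=cv2.imread('pics/s6.png')[140:268,220:316]
cv2.imwrite('pics/c6.png',np.hstack([A,cv2.resize(B,(288,384),interpolation=cv2.INTER_CUBIC)]))
```

```text
7.05 [ 0.55784966 -0.05575757  0.12584879] 0.05847298037324066 0.0046720393936079884 [  7.44032254  -6.75381631 -10.42525512] 0.019141774012510954
```

View pics/c6.png

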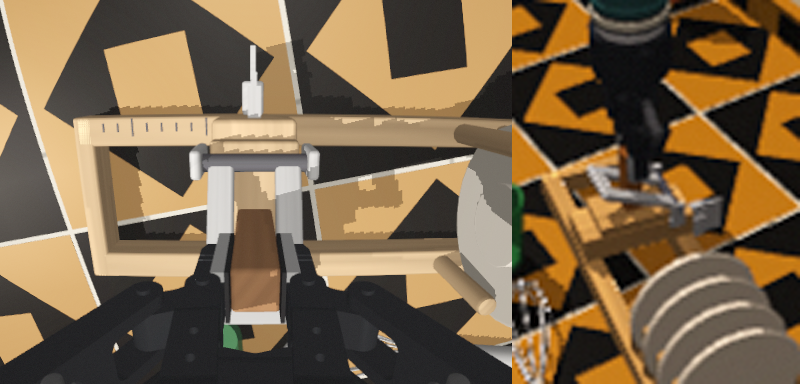

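Pointer and fin are still in line (columns ~253) and the lever is still open. I continue the slide at 20 N grip, slowly.

jog_arm([
  [0,-0.4,-0.2,0.4,0],
  [0,-0.4,-0.2,0.8,0],
  [0,-0.4,-0.2,1.2,0],
  [0,-0.4,-0.2,1.6,0],
  [0,-0.4,-0.2,2.0,0],
  [0,-0.4,-0.2,2.0,0],
], newtons=20)

```text
t: 7.8
tcp_pos: [0.5606, -0.058, 0.1174]
tcp_rot: [3.118, -0.305, 0.055]
force: [-16.8, -2.2, 85.1]
gripper_width: 0.0191
```

```bash
cat >> h.py <<'E'
def rep(f):
    d=snap('wrist',f); s=monitor.state();t=s['tcp_pos']-[.5426,-.1124,0]
    print(s['t'],s['tcp_pos'].round(4),'ry',(t@RY).round(4),'rx',(t@RX).round(4),s['force'].round(1),s['gripper_width'].round(4),s['tcp_rot'].round(3))
E
python3 -c "
from h import *
rep('w7')"
```

```text
Traceback (most recent call last):
  File "h.py", line 24, in rep
    print(s['t'],s['tcp_pos'].round(4),'ry',(t@RY).round(4),'rx',(t@RX).round(4),s['force'].round(1),s['gripper_width'].round(4),s['tcp_rot'].round(3))
                                                                                                     ^^^^^^^^^^^^^^^^^^^^^^^^
AttributeError: 'float' object has no attribute 'round'
```

```bash
sed -i "s/s\['gripper_width'\].round(4)/round(s['gripper_width'],4)/" h.py
python3 - <<'E'
from h import *
rep('w8');snap('side','s8');snap('scene','c8s')
A=cv2.imread('pics/w8.png');B=cv2.imread('pics/s8.png')[160:224,240:336];C=cv2.imread('pics/c8s.png')[180:244,200:296]
r=lambda x:cv2.resize(x,(288,192),interpolation=cv2.INTER_CUBIC)
cv2.imwrite('pics/c8.png',np.hstack([A,np.vstack([r(B),r(C)])]))
E
```

```text
7.9 [ 0.5606 -0.0579  0.1175] ry 0.0568 rx 0.0078 [-16.4  -1.9  85. ] 0.0194 [ 3.118 -0.305  0.055]
```

View pics/c8.png

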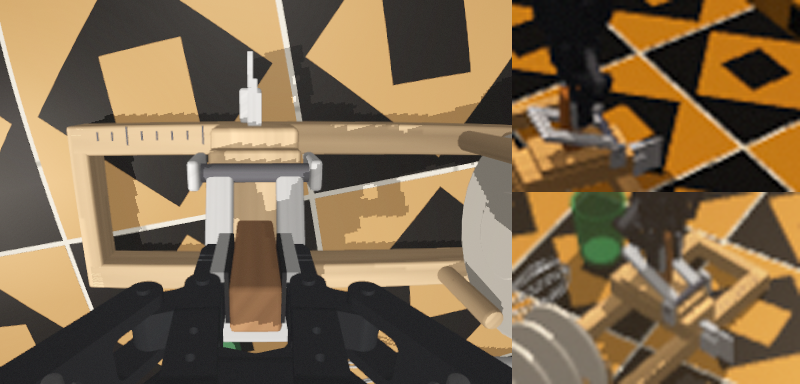

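The leg holds about 3 mm short of the mark, the lever is still open, and the load is pad friction. I unload, then ease the jaws open in tiny steps. The spring still presses the post on the inner pad.

jog_arm([
  [0,-0.2,-0.3,0,0],
  [0.2,-0.4,-0.4,0,0],
  [0.21,-0.5,-0.4,0,0],
  [0.215,-0.6,-0.4,0,0],
  [0.22,-0.7,-0.4,0,0],
  [0.225,-0.7,-0.4,0,0],
])

```text
t: 8.75
tcp_pos: [0.5608, -0.0556, 0.1179]
tcp_rot: [3.112, -0.305, 0.076]
force: [9.5, -8.5, -8.7]
gripper_width: 0.0194
```

```bash
python3 -c "
from h import *
rep('w9')"
```

```text
8.8 [ 0.5608 -0.0555  0.1179] ry 0.0593 rx 0.0076 [ 9.5 -8.4 -8.7] 0.0195 [ 3.112 -0.305  0.076]
```

jog_arm([
  [0.23,-0.4,-0.25,0,0],
  [0.235,-0.4,-0.25,0,0],
  [0.24,-0.4,-0.25,0,0],
  [0.245,-0.5,-0.25,0,0],
  [0.25,-0.6,-0.25,0,0],
  [0.25,-0.6,-0.25,0,0],
])

```text
t: 9.55
tcp_pos: [0.5574, -0.0541, 0.1181]
tcp_rot: [3.109, -0.306, 0.084]
force: [2.2, -5.1, -0.6]
gripper_width: 0.0214
```

```bash
python3 -c "
from h import *
rep('w10')"
```

```text
9.6 [ 0.5575 -0.0541  0.1181] ry 0.06 rx 0.004 [ 2.4 -5.3 -0.5] 0.0215 [ 3.108 -0.306  0.084]
```

jog_arm([
  [0.25,-0.3,-0.2,0.4,0],
  [0.25,-0.4,-0.2,0.8,0],
  [0.25,-0.4,-0.2,1.2,0],
  [0.25,-0.4,-0.2,1.5,0],
  [0.25,-0.4,-0.2,1.5,0],
])

```text
t: 10.22
tcp_pos: [0.5543, -0.0536, 0.1031]
tcp_rot: [3.106, -0.307, 0.084]
force: [-1.6, -5.4, 3.9]
gripper_width: 0.0216
```

```bash
python3 -c "
from h import *
rep('w11')
from scipy.spatial.transform import Rotation as R
print((R.from_rotvec(monitor.state()['tcp_rot']).as_matrix()[:,2]@np.c_[RX,RY,[0,0,1]]).round(3))
A=cv2.imread('pics/w10.png');B=cv2.imread('pics/w11.png');k=lambda a:cv2.resize(a[30:340,160:350],None,fx=1.9,fy=1.9,interpolation=cv2.INTER_CUBIC)
cv2.imwrite('pics/c11.png',np.hstack([k(A),k(B)]))
"
```

```text
10.275 [ 0.5543 -0.0536  0.1031] ry 0.06 rx 0.0008 [-1.  -4.9  4.6] 0.0213 [ 3.106 -0.307  0.084]
[ 0.055 -0.015 -0.998]
```

View pics/c11.png

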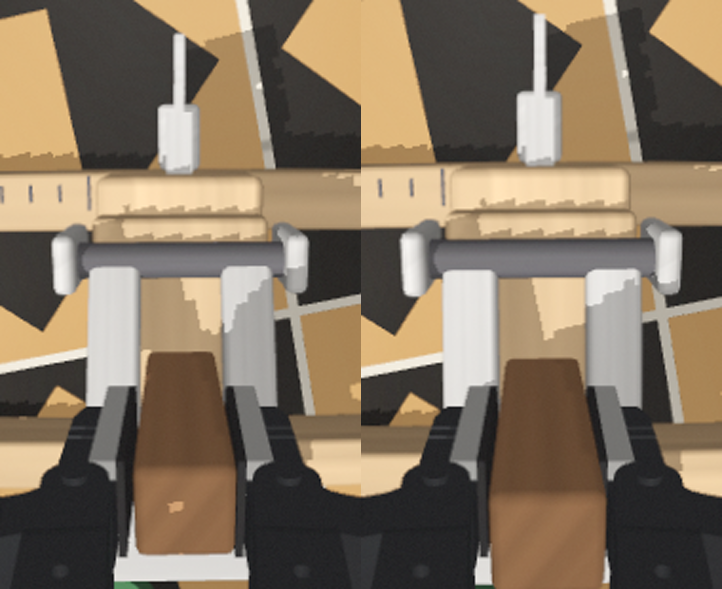

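Sliding freely now (about 4 N), with the pointer aligned under the fin in both crops. I continue down.

jog_arm([
  [0.25,-0.1,-0.2,0.4,0],
  [0.25,-0.1,-0.2,0.8,0],
  [0.25,-0.1,-0.2,1.1,0],
  [0.25,-0.1,-0.2,1.3,0],
  [0.25,-0.1,-0.2,1.3,0],
])

```text
t: 10.9
tcp_pos: [0.5531, -0.0535, 0.0928]
tcp_rot: [3.106, -0.31, 0.082]
force: [-7.7, -4.7, 28.9]
gripper_width: 0.0212
```

```bash
python3 -c "
from h import *
rep('w12')"
```

```text
10.95 [ 0.5531 -0.0535  0.0927] ry 0.0598 rx -0.0004 [-8.9 -3.5 28.6] 0.0213 [ 3.106 -0.31   0.082]
```

Force rose to 29 N at tip height 76 mm, so the lever has bottomed. I close the grip again, ease the push and check.

jog_arm([
  [0.24,0,-0.15,0.2,0],
  [0.23,0,-0.15,0.2,0],
  [0.22,0,-0.15,0.2,0],
  [0,0,-0.15,0.2,0],
  [0,0,-0.15,0.2,0],
  [0,0,-0.15,0.2,0],
], newtons=20)

```text
t: 11.7
tcp_pos: [0.553, -0.0539, 0.0929]
tcp_rot: [3.106, -0.314, 0.083]
force: [-6.8, -4.9, 21.6]
gripper_width: 0.0202
```

```bash
python3 -c "
from h import *
rep('w13');snap('side','s13');snap('scene','c13s')
A=cv2.imread('pics/w13.png')[0:384,120:390];B=cv2.imread('pics/s13.png')[160:240,230:330];C=cv2.imread('pics/c13s.png')[180:260,200:300]
r=lambda x:cv2.resize(x,(375,300),interpolation=cv2.INTER_CUBIC)
cv2.imwrite('pics/c13.png',np.hstack([cv2.resize(A,(422,600)),np.vstack([r(B),r(C)])]))
"
```

```text
11.75 [ 0.553  -0.0539  0.093 ] ry 0.0595 rx -0.0004 [-6.1 -3.7 21.8] 0.0202 [ 3.106 -0.314  0.083]
```

View pics/c13.png

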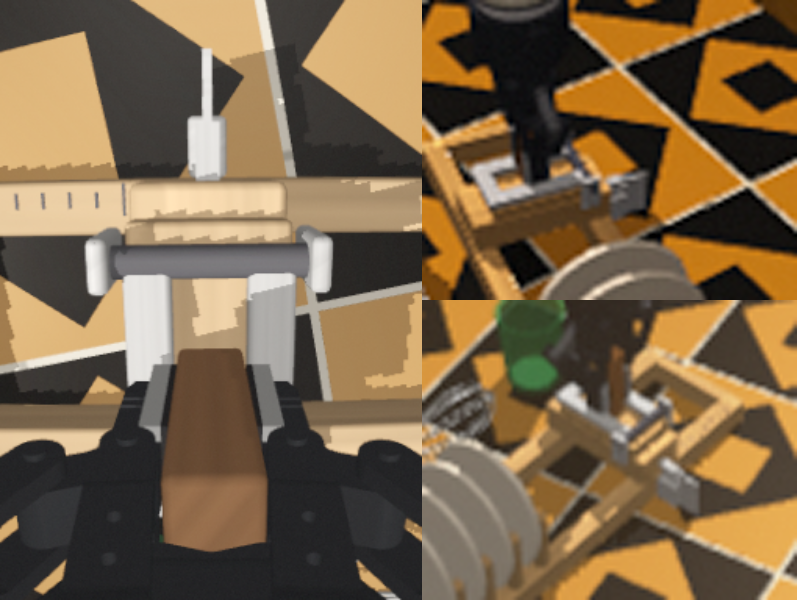

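Run:
```python
from h import *
O=np.array([.5426,-.1124,0])+RY*.0593
for f in('s13','c13s'):
  d=load(f)
  for a in(0,.1,.2,.45):
    x=.038-.077*np.cos(a)-.004*np.sin(a);h=.072+.077*np.sin(a)+.004*np.cos(a);p=O+RX*x+[0,0,h]
    print(f,a,'bar mid',proj(d,p).round(1),'ends',proj(d,p+.025*RY).round(1),proj(d,p-.025*RY).round(1))
d=load('s13');hsv=cv2.cvtColor(d['color'],cv2.COLOR_RGB2HSV)
for y in range(196,222): print(y,''.join('#' if hsv[y,x,1]<60 and hsv[y,x,2]>110 else '.' for x in range(236,292)))
```

```text
s13 0 bar mid [246.4 208.4] ends [243.6 203.3] [249.3 213.8]
s13 0.1 bar mid [246.3 206.6] ends [243.5 201.4] [249.3 211.9]
s13 0.2 bar mid [246.5 204.6] ends [243.7 199.4] [249.5 209.9]
s13 0.45 bar mid [248.  199.7] ends [245.1 194.5] [251. 205.]
c13s 0 bar mid [241.1 201.9] ends [245.9 198.1] [236.1 205.8]
c13s 0.1 bar mid [241.  200.3] ends [245.8 196.4] [236.  204.1]
c13s 0.2 bar mid [241.1 198.7] ends [246.  194.9] [236.1 202.6]
c13s 0.45 bar mid [242.  195.5] ends [247.  191.7] [237.  199.4]
196 ........................................................
197 ........................................................
198 ........................................................
199 ........................................................
200 ................................#.......................
201 ........................................................
202 ...............####.....................................
203 ...........########.....................................
204 ........###########.....................................
205 ......#########....................##......
[... 289 characters left out ...]
#............................
211 ..........##############................................
212 ...........###########.......................###........
213 ...........#######......................................
214 ............##..........................................
215 ........................................................
216 ........................................................
217 ........................................................
218 ........................................................
219 ........................................................
220 ........................................................
221 ........................................................
```

jog_arm([
  [0,0,-0.15,0.25,0],
  [0,0,-0.15,0.25,0],
  [0,0,-0.15,0.25,0],
  [0,0,-0.15,0.25,0],
])

```text
t: 12.35
tcp_pos: [0.553, -0.0541, 0.093]
tcp_rot: [3.106, -0.317, 0.084]
force: [-6.7, -4.7, 24.0]
gripper_width: 0.0199
```

```bash
python3 -c "
from h import *
rep('w14')
im=cv2.imread('pics/w14.png')
for r in range(35,120,10): print(r,im[r,240:272].astype(int).min(1))
print(workorder.hand_in())"
```

```text
12.4 [ 0.553  -0.0541  0.0929] ry 0.0593 rx -0.0004 [-6.3 -4.6 24.8] 0.0199 [ 3.106 -0.316  0.084]
35 [ 62  60  62  60  61  62  60  64 159 213 225 225 225 225 179 101 108 125
 129 128 129 128 129 129 127 128 129 127 128 127 127 128]
45 [ 60  61  60  58  61  60  60  58 165 219 230 230 230 230 182  79  48  49
  50  49  49  50  47  49  49  48  49  48  50  49  66  91]
55 [ 59  60  62  58  59  59  58  58 131 207 229 229 229 230 194 110  46  46
  48  49  49  47  47  49  47  45  47  45  48  48  46  62]
65 [ 57  58  58  58  57  58  58  58  95 200 228 227 228 228 210 141  46  47
  46  48  46  46  49  47  51  78  91  92  92  92  91  91]
75 [142 178 181 187 187 188 188 187 194 216 226 227 227 227 227 191 154 154
 154 153 153 150 139 106  91  91  90  89  90  90  91  91]
85 [206 230 231 231 227 224 224 225 226 226 226 223 224 226 226 228 229 227
 227 226 196 170 161 148 108  89  90  89  91  91  91  90]
95 [192 223 225 226 225 224 224 225 226 226 224 222 223 224 225 227 228 227
 226 226 194 164 157 147 110  90  90  90  88  89  89  90]
105 [192 227 230 230 227 222 224 225 225 225 224 222 222 222 225 226 227 226
 226 226 193 164 159 150 110  89  89  88  87  88  89  89]
115 [ 81  80  79  80  87 124 141 141 141 141 140 139 139 140 142 138 136 136
 135 136 110  84  81  80  78  80  80  81  80  81  80  81]
the job is handed in; nothing more can be done
None
```

I drew the leg out about 59 mm to the clip's fin and, with the jaws still around the post, slid the fingers down until the lever was closed. I handed in at 12.4 s still holding the post; the hand-in gave no verdict.

**Last checks before hand-in:**
- **Leg at the mark:** in the wrist view the pointer could not be told apart from the fin. The leg position was steady to about 0.2 mm over the last calls.
- **Lever closed:** in the side view the lever's bar sat at about (246, 209), against (246, 208) predicted for fully closed. The fingertips had stopped at about 76 mm with 22–29 N pushing down.
- **Post held:** the jaws were closed on the post at 20 mm, with the grip set to 20 N.
- **Bystanders:** nothing looked moved in the pictures I viewed, but I did not measure the saucers, pot, tagine, whisk or glass.

**What went wrong on the way:**
- **High force:** the first slides, at 30 N and then 20 N grip, met 65–85 N at the wrist, which I took for pad friction. That is under the 120 N wrist limit. The separate 40 N limit covers the arm and gripper body, and I had no reading for that alone.
- **Mark dip:** during those slides the leg fell to about 3 mm short of the mark, which is inside the 6 mm allowed.
- **Loosened jaws:** I opened the jaws about 2 mm, leaving the spring to press the post on one pad, and re-tightened once the lever was down.
- **Tilt:** the tool ended tilted about 3 degrees.

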